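# Nest the parts cups and hold the sprung bin lid ready

### The arm

A 6-joint arm with a two-finger parallel gripper is mounted at the origin on the work surface; the furniture and walls round the work are solid. World frame = base frame: x ahead of the robot, y to its left, z up, the work surface at z = 0. Lengths are in mm, angles in degrees, forces in N, time in s.
With the tool pointing down it reaches from about 350 to 725 mm from the base axis. Payload 4.3 kg.
Tool frame: the origin (TCP) lies at the very end of the fingers, on their centre line; the grasp point (between the pads) lies 19 mm behind it; z points along the fingers, y is the line along which they close (so a half turn about z gives the same grasp; the last joint's range is limited). The gripper opens to 85 mm and grips with 20 to 120 N. Pads are 22 mm wide; open, the fingers measure 114 mm over their backs; the gripper's body (76 mm by 85 mm) begins 54 mm behind the grasp point. The pads swing forward as they close: fully open they stand 13 mm farther back than shut.
Start: joints at [70.399, 21.618, 4.641, 73.018, 0, 83.68], TCP at [132.099, 559.658, 231.329] pointing down, gripper open.
Joint ranges: [-156.06, 156.06], [-48.1, 94.91], [-58.44, 69.94], [-101.28, 121.22], [-78.64, 73.56], [-180, 180]. Speed limits (degrees/s): [147.25, 147.25, 180, 180, 180, 180].

### API

Orientations are given as a 3x3 rotation matrix whose columns are the frame's x, y, z axes.
In Python, from station import robot gives the robot as it stands.
- The arm moves only by the tool carry_out, never from a script. Its argument "rows" is a list of rows, each a list of 6 numbers: the shift along the tool's x, y, z in m, then the turn, a rotation vector about the tool's x, y, z in rad. A call has exactly 8 rows; each row shifts and turns the commanded pose from where the row before left it, along the tool's axes as they then stand; what a row does not reach is not made up. A row lasts 1/8 s, in which the tool goes at most 62.5 mm and 10.7 degrees, less where a joint would pass 70% of its speed; a pose out of reach is approached as far as the arm can. A call is refused whole if a number of a shift passes 0.0625 or a number of a turn 0.188, either way. A call with a gripper value outside its range is refused whole. "claw" is the closure in counts, from 0 (fully open) to 255 (shut), set as the call begins (left out, the last holds). The fingers move at their own pace and stop on an object; the grip force is fixed at half the most. Time passes only in rows, so rows that do not move let the fingers close, or fill a call up. It gives the time, the measured TCP pose, the force, the opening and the grip force at its end, in the units of the state.
- robot.state(): the state, without advancing time (a new reading comes with each control period).
- robot.get_image(name): name is "side" or "top" or "wrist"; returns a dict with "color" (400x640x3 uint8, red, green, blue), "depth" (400x640 float32, mm along the optical axis (not along the pixel's ray), 0 where there is no reading), "camera_matrix" (3x3 intrinsics, pixels), "view" (4x4, takes a point from world to camera coordinates). Camera axes: x right, y down, z forward; pixel columns grow to the right and rows downward; lengths in mm; the calibration is good to about 2 mm. A picture is of the moment at which its call begins.
- robot.finish_job(): hands the job in; it is judged then, once.
The state is a dict: "t": time; "joints": joint angles; "qvel": joint speeds; "joint_efforts": joint torques, N m; "ee_pos": TCP position; "tool_rot": TCP orientation; "ft_force": force on the tool from outside, world axes, zero at the start; "ft_torque": the same for the moment, N m; "width": opening from 0.0 (shut) to 1.0 (fully open); "gripper_force": force on a finger pad.
Only numpy, scipy, OpenCV 4.12 (cv2) and the standard library are available. Lean on these libraries where they do the work, as an engineer would, in place of code of your own. Each camera call takes 0.05 s, during which the arm holds its last target. There are 200 camera calls.

### The job

Get the three empty parts cups ready to go into the hardware bin: nest them upright on the bench in size order, medium inside large and small inside medium, each seated on the floor of the next. Then take the bin's sprung lid by its bar handle, raise it clearly past its balance point without letting it run open against its stop, ease it back and finish holding it still by the handle a little below the balance point (about ten degrees), so that it will drop shut when I have put the cups in and you let go. Finish while still holding the lid, and leave the other things on the bench where they are.

Things in the scene. Friction and masses are not known exactly. Their poses are not given: they have to be found in the camera images.
- cup_large: largest of three plain aluminium round straight-sided open cups: 84 mm outer diameter, 75 mm high, wall 3 mm, thick weighted base, so that its inner floor lies 25 mm above its underside; about 250 g, loose. Origin: centre of the underside, z up
- cup_medium: middle cup of the same make: 62 mm outer diameter, 75 mm high, wall 3 mm, inner floor 25 mm above the underside; about 150 g, loose. Nested in the large cup it stands 25 mm proud of its rim, with 8 mm clearance all round. Origin: centre of the underside, z up
- cup_small: smallest cup of the same make: 41 mm outer diameter, 75 mm high, inner floor 25 mm above the underside; about 90 g, loose. Nested in the medium cup it stands 25 mm proud of its rim, with 7.5 mm clearance all round. Origin: centre of the underside, z up
- bin: grey painted sheet-metal hardware bin fixed to the bench, 160 mm deep (its x, front faces the robot at yaw 0), 180 mm wide (its y), 120 mm high with its flat lid shut. A thin steel guide arc of 100 mm radius stands at its +y (left) side, up to 0.22 m high. Origin: centre of the underside
- lid (a joint): angle (rad) of the bin's lid about its far upper rim: 0 shut and level, grows as the front edge rises, stop at 1.40. Heavy lid (1.7 kg) on a hinge spring; balances at 0.80 (46 degrees). Below that it falls shut (force at the handle, across its arm: 2.8 N when shut, 1 N at 0.63, none at 0.80); above that the spring runs it open (1 N at 0.95, 4 N near the stop) unless held
- lid_handle (a point): middle of the lid's bar handle: a horizontal round steel bar, 10 mm diameter, 110 mm between its end posts, parallel to the hinge and 210 mm from it, 50 mm ahead of the bin's front wall (39 mm clear of the lid's front edge and free beneath). It moves with the lid on an arc about the hinge line; when the lid is shut it is at the height of the hinge, 118 mm above the bench
- lid_hinge (a point): point on the lid's hinge line, mid-width, at the bin's far upper rim, 118 mm above the bench; x and y axes as the bin's, hinge line along y
- balance_ball (a point): steel ball, 16 mm, on the guide arc beside the lid: the lid's left side edge is level with it exactly at the balance point
- clear_tape: roll of clear tape lying flat, 100 mm diameter, 48 mm high, bystander at the back; origin centre of its underside
- label_roll: white label roll standing on its end, 97 mm diameter, 60 mm high, bystander at the back left; origin centre of its underside
- carton: small cardboard carton 125x74x58 mm, bystander at the back left; origin centre of its underside. Just left of it a tall wooden side panel stands on the bench, at y about 0.40 to 0.45 from x about 0.43 outward: come round its near end
- marker: blue-capped felt marker, 134 mm long, 18 mm high, lying among the cups, bystander; origin centre of its underside
- phone: phone lying flat, 146 mm long, 8 mm thick, bystander at the front left; origin centre of its underside
- stapler: stapler, 150 mm long, 44 mm high, bystander at the right; origin centre of its underside
- keys: bunch of keys, 8 mm high, bystander near the robot; origin centre of its underside
Things that resemble listed ones, but are neither listed nor needed, are in the scene too. Leave any purple or red look-alike of the cup_medium alone. Leave any brown or yellow look-alike of the cup_small alone.

How it is judged (in metres and radians):
On the way, in this order (a step that is already met when the one before it is completed fails the run):
1. the three cups stand nested in size order, with the lid still shut (horizontal distance between cup_medium and cup_large below 0.014 m and z of cup_medium in the frame of cup_large below 0.03 m and horizontal distance between cup_small and cup_medium below 0.014 m and z of cup_small in the frame of cup_medium below 0.03 m and value of joint lid below 0.1 rad), for 0.2 s.
2. the lid is raised by the handle past its balance point (beyond 0.85 rad) (value of joint lid above 0.85 rad and distance between the grasp point and lid_handle below 0.065 m and contact force between the fingers and bin above 0.2 N), for 0.1 s.
At the end, for the whole second after the job is handed in: The fingers hold the lid still by its bar handle at 0.48 to 0.77 rad (2 to 18 degrees below the 0.80 balance); the cups stand upright and at rest on the bench, small in medium in large, each seated (underside within 5 mm of the floor below it, centres within 14 mm) (value of joint lid between 0.48 and 0.77 rad and velocity of joint lid between -0.1 and 0.1 rad/s and distance between the grasp point and lid_handle below 0.065 m and contact force between the fingers and bin above 0.2 N and horizontal distance between cup_medium and cup_large below 0.014 m and z of cup_medium in the frame of cup_large between 0.02 and 0.03 m and horizontal distance between cup_small and cup_medium below 0.014 m and z of cup_small in the frame of cup_medium between 0.02 and 0.03 m and height (world z) of cup_large between -0.008 and 0.008 m and angle between cup_large's own z axis and vertical below 0.1 rad and angle between each of cup_medium, cup_small's own z axis and vertical below 0.12 rad and linear speed of each of cup_large, cup_medium, cup_small below 0.02 m/s); the arm keeps its last pose, push and grip.
It fails at once if the lid runs open to its stop (beyond 1.30 rad) (value of joint lid above 1.3 rad).
It fails at once if a bystander is pushed more than 40 mm (distance of any of clear_tape, label_roll, carton, marker, phone, stapler, keys from where it was at the start of the episode above 0.04 m).
It also fails if it takes over 67 s, if anything falls off the work surface, if the arm or the gripper's body presses on something with over 40 N, if the wrist force passes 120 N, or if a joint passes its speed limit or range.

## Working session

There is one attempt and no reset: what is moved stays moved. The work goes in short steps, Python scripts to look and compute and a tool call to move; the robot and the scene stay as the last step left them, time stands still between calls to the robot, and variables do not carry over. Pictures are saved under pics/ and viewed, at most 10 in all, crops included, and the job is handed in when it is done.

Besides the shell and the picture viewer there is one more tool, called after "Request:" by a JSON object that holds its "fn" and its "kwargs". carry_out: Moves the arm, as the interface text tells. Its arguments: {"type":"object","properties":{"rows":{"type":"array"},"claw":{"type":"number"}},"required":["rows"]}

```bash
mkdir -p pics; ls; python3 - <<'E'
from station import robot
import cv2,numpy as np
s=robot.state();print(s['t'],s['ee_pos'],s['tool_rot'],s['width'])
for n in('top','side'):
    d=robot.get_image(n);cv2.imwrite(f'pics/{n}0.png',d['color'][:,:,::-1]);np.savez(f'pics/{n}0.npz',**d)
    print(n,d['camera_matrix'].tolist(),np.linalg.inv(d['view']).round(2).tolist())
E
```

```text
pics
0.0 [131.8814249  558.99604856 230.34133125] [[-9.73245955e-01  2.29764701e-01 -7.02068909e-04]
 [ 2.29765651e-01  9.73244052e-01 -1.93919627e-03]
 [ 2.37725538e-04 -2.04862625e-03 -9.99997873e-01]] 0.9993681217586246
top [[466.9358423283694, 0.0, 311.2532915603606], [0.0, 466.9358423283694, 205.8364774641463], [0.0, 0.0, 1.0]] [[-0.02, -0.98, 0.22, 150.54], [-1.0, 0.02, -0.0, 80.77], [0.0, -0.22, -0.98, 1632.1], [0.0, 0.0, 0.0, 1.0]]
side [[398.5714525051863, 0.0, 322.67570679729164], [0.0, 398.5714525051863, 208.71884502232353], [0.0, 0.0, 1.0]] [[0.64, 0.37, -0.67, 1279.59], [0.77, -0.29, 0.57, -610.54], [0.02, -0.88, -0.47, 687.01], [0.0, 0.0, 0.0, 1.0]]
```

View pics/top0.png

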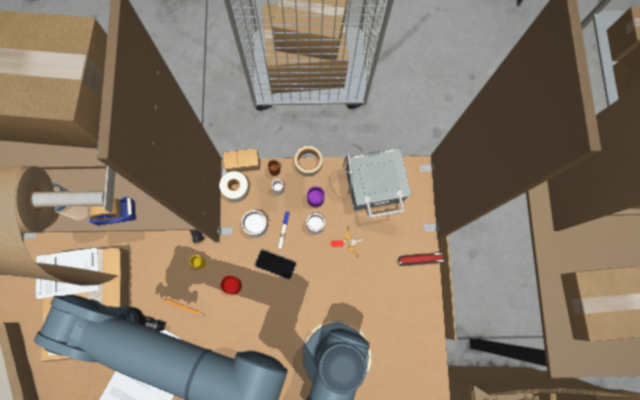

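View pics/side0.png

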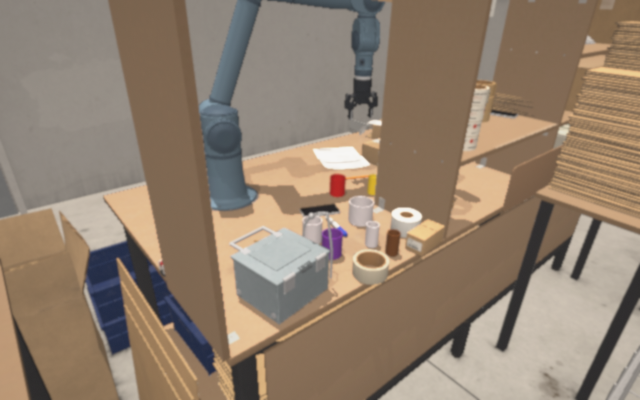

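The top view shows the large cup at about (254,222), the medium at (316,223), the small at (277,186), and the bin at (378,180) with its handle at about (385,208). Purple (316,196) and brown (274,167) are look-alikes.

```bash
cat > h.py <<'E'
import numpy as np,cv2
def pts(d):
    K=d['camera_matrix'];D=d['depth'].astype(float);v,u=np.mgrid[:D.shape[0],:D.shape[1]]
    c=np.stack([(u-K[0,2])/K[0,0]*D,(v-K[1,2])/K[1,1]*D,D,np.ones_like(D)],-1)
    return (c@np.linalg.inv(d['view']).T)[...,:3]
def ray(d,u,v,z):
    K=d['camera_matrix'];C=np.linalg.inv(d['view'])
    r=C[:3,:3]@np.array([(u-K[0,2])/K[0,0],(v-K[1,2])/K[1,1],1]);o=C[:3,3]
    return o+r*(z-o[2])/r[2]
E
python3 - <<'E'
import numpy as np,cv2
from h import *
d=np.load('pics/top0.npz');P=pts(d)
im=d['color'][:,:,::-1]
cv2.imwrite('pics/topc.png',cv2.resize(im[145:275,215:450],None,fx=3.4,fy=3.4,interpolation=cv2.INTER_CUBIC))
for n,(u,v,r) in dict(large=(254,222,18),med=(316,223,14),small=(277,186,10),purple=(316,196,13),brown=(274,167,10),bin=(378,180,45),label=(234,185,18),tape=(308,160,18)).items():
    Q=P[v-r:v+r+1,u-r:u+r+1].reshape(-1,3)
    h=Q[(Q[:,2]>62)&(Q[:,2]<85)] if n in('large','med','small','purple','brown') else Q[Q[:,2]>35]
    if len(h): 
        (c,R)=cv2.minEnclosingCircle(h[:,:2].astype(np.float32)); print(n,len(h),np.round(c),round(R),h.mean(0).round(),h[:,2].max().round())
# handle & marker
hsv=cv2.cvtColor(im,cv2.COLOR_BGR2HSV)
for (u,v) in [(368,213),(402,210),(370,196),(404,192),(349,155),(401,150),(352,208),(409,206)]: print(u,v,ray(d,u,v,118).round(),P[v,u].round())
for (u,v) in [(287,212),(281,247)]: print('marker',ray(d,u,v,10).round())
E
```

```text
large 101 [448. 269.] 42 [447. 268.  73.] 81.0
med 73 [445.  59.] 31 [445.  59.  73.] 83.0
small 53 [578. 189.] 21 [577. 188.  72.] 83.0
purple 74 [541.  57.] 32 [542.  58.  72.] 83.0
brown 50 [650. 204.] 21 [650. 203.  73.] 83.0
bin 3200 [416. -76.] 308 [ 572. -148.  140.] 1632.0
label 746 [402. 238.] 297 [584. 350.  73.] 1632.0
tape 307 [438.  78.] 288 [668.  80.  73.] 1632.0
368 213 [ 462. -114.  118.] [ 486. -129.    6.]
402 210 [ 471. -228.  118.] [ 469. -226.  125.]
370 196 [ 520. -124.  118.] [ 520. -123.  120.]
404 192 [ 532. -238.  118.] [ 532. -238.  119.]
349 155 [665. -59. 118.] [633. -50. 213.]
401 150 [ 680. -237.  118.] [1032. -447. -886.]
352 208 [480. -62. 118.] [505. -73.   7.]
409 206 [ 484. -252.  118.] [ 508. -276.   10.]
marker [493. 159.  10.]
marker [369. 181.  10.]
```

View pics/topc.png

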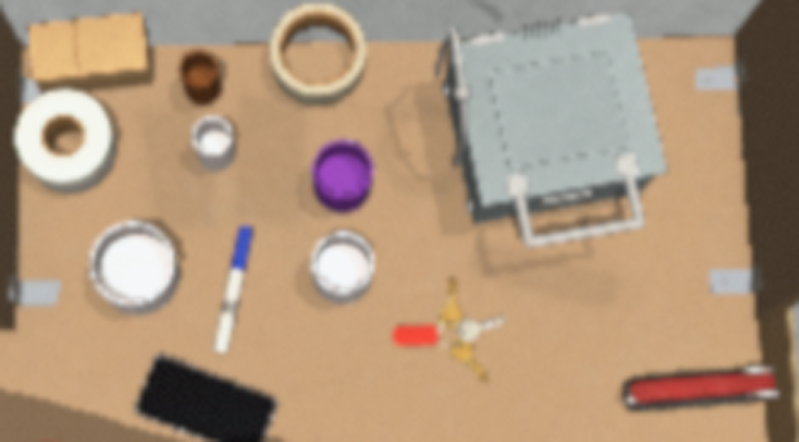

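```bash
cat >> h.py <<'E'
def go(x,y,z,n=8):
    from station import robot
    s=robot.state();R=np.array(s['tool_rot']);d=np.array([x,y,z])-s['ee_pos']
    print('t',round(s['t'],2),'pos',np.round(s['ee_pos'],1),'F',np.round(s['ft_force'],1),'grip',s['gripper_force'],'w',round(s['width'],3))
    print('tool d',(R.T@d).round(1),'per row m',(R.T@d/n/1000).round(4))
E
python3 - <<'E'
from h import *
d=np.load('pics/top0.npz')
f=lambda a,b,z:ray(d,215+a/3.4-.35,145+b/3.4-.35,z).round()
print('handle',f(530,240,120),f(640,222,120),'front edge',f(472,215,118),f(662,172,118),'back',f(450,40,118),f(628,14,118))
print('keys',f(465,330,5),'redtab',f(410,335,5),'label',f(65,140,60),'ballarc',f(455,35,210),f(460,92,200))
go(445,59,150,15)
E
```

```text
handle [ 454. -122.  120.] [ 470. -230.  120.] front edge [481. -67. 118.] [ 521. -255.  118.] back [660. -52. 118.] [ 685. -231.  118.]
keys [384. -66.   5.] redtab [380.  -9.   5.] label [579. 341.  60.] ballarc [634. -48. 210.] [581. -52. 200.]
t 0.1 pos [131.9 559.1 230.4] F [ 0.   0.1 -0.1] grip 0.0 w 1.001
tool d [-419.6 -414.6   81.1] per row m [-0.028  -0.0276  0.0054]
```

Request:
{"fn": "carry_out", "kwargs": {"rows": [[-0.028,-0.0276,0.003,0,0,0],[-0.028,-0.0276,0.003,0,0,0],[-0.028,-0.0276,0.003,0,0,0],[-0.028,-0.0276,0.003,0,0,0],[-0.028,-0.0276,0.003,0,0,0],[-0.028,-0.0276,0.003,0,0,0],[-0.028,-0.0276,0.003,0,0,0],[-0.028,-0.0276,0.003,0,0,0]], "claw": 0}}

```text
t: 1.1
ee_pos: [299.6, 292.0, 206.9]
tool_rot: [[-0.973, 0.23, -0.0], [0.23, 0.973, -0.0], [0.0, -0.0, -1.0]]
ft_force: [0.7, 0.5, 0.1]
width: 1.004
gripper_force: 0.0
```

Request:
{"fn": "carry_out", "kwargs": {"rows": [[-0.028,-0.0276,0.003,0,0,0],[-0.028,-0.0276,0.003,0,0,0],[-0.028,-0.0276,0.003,0,0,0],[-0.028,-0.0276,0.003,0,0,0],[-0.028,-0.0276,0.003,0,0,0],[-0.028,-0.0276,0.003,0,0,0],[-0.028,-0.0276,0.003,0,0,0],[0,0,0,0,0,0]]}}

```text
t: 2.1
ee_pos: [446.6, 58.5, 185.8]
tool_rot: [[-0.972, 0.233, -0.0], [0.233, 0.972, -0.0], [0.0, -0.0, -1.0]]
ft_force: [-0.8, -0.4, 0.2]
width: 0.998
gripper_force: 0.0
```

```bash
python3 - <<'E'
from h import *
from station import robot
go(445,59,52,8)
d=robot.get_image('wrist');cv2.imwrite('pics/w1.png',d['color'][:,:,::-1]);P=pts(d)
hsv=cv2.cvtColor(d['color'],cv2.COLOR_RGB2HSV)
m=(P[...,2]>68)&(P[...,2]<85)&(np.hypot(P[...,0]-445,P[...,1]-59)<45)&(d['depth']>0)
Q=P[m][:,:2].astype(np.float32);print(len(Q),cv2.minEnclosingCircle(Q) if len(Q) else 0)
E
```

```text
t 2.1 pos [446.6  58.5 185.8] F [-0.8 -0.4  0.2] grip 0.0 w 0.998
tool d [  1.6   0.2 133.8] per row m [0.0002 0.     0.0167]
920 ((442.7672119140625, 61.52256774902344), 31.029870986938477)
```

View pics/w1.png

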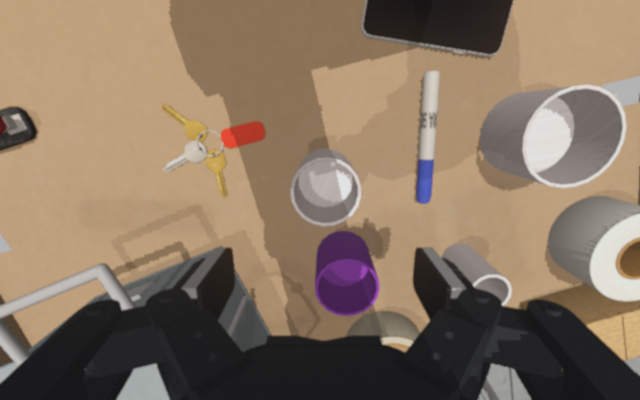

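The wrist view shows the medium cup at (326,188) between the open fingers, with the large cup at the upper right and the small one at the lower right (490,285). I'll descend with a small correction.

Request:
{"fn": "carry_out", "kwargs": {"rows": [[0.004,0.002,0.02,0,0,0],[0,0,0.02,0,0,0],[0,0,0.02,0,0,0],[0,0,0.02,0,0,0],[0,0,0.02,0,0,0],[0,0,0.02,0,0,0],[0,0,0.013,0,0,0],[0,0,0,0,0,0]]}}

```text
t: 3.15
ee_pos: [440.9, 63.7, 52.6]
tool_rot: [[-0.973, 0.229, -0.002], [0.229, 0.973, 0.0], [0.002, -0.0, -1.0]]
ft_force: [-0.2, 0.0, 0.1]
width: 1.002
gripper_force: 0.0
```

Request:
{"fn": "carry_out", "kwargs": {"rows": [[0,0,0,0,0,0],[0,0,0,0,0,0],[0,0,0,0,0,0],[0,0,0,0,0,0],[0,0,0,0,0,0],[0,0,0,0,0,0],[0,0,0,0,0,0],[0,0,0,0,0,0]], "claw": 255}}

```text
t: 4.15
ee_pos: [443.8, 63.0, 54.6]
tool_rot: [[-0.973, 0.23, 0.003], [0.23, 0.973, 0.0], [-0.003, 0.001, -1.0]]
ft_force: [-0.1, -0.8, 5.3]
width: 0.688
gripper_force: 65.3
```

Request:
{"fn": "carry_out", "kwargs": {"rows": [[0,0,-0.01,0,0,0],[0,0,-0.02,0,0,0],[0,0,-0.02,0,0,0],[0,0,-0.02,0,0,0],[0,0,-0.02,0,0,0],[0,0,-0.02,0,0,0],[0,0,-0.01,0,0,0],[0,0,0,0,0,0]]}}

```text
t: 5.15
ee_pos: [442.7, 63.1, 173.8]
tool_rot: [[-0.973, 0.23, 0.001], [0.23, 0.973, 0.0], [-0.001, 0.0, -1.0]]
ft_force: [0.0, 0.2, -1.5]
width: 0.69
gripper_force: 65.0
```

```bash
python3 - <<'E'
from h import *
from station import robot
go(447,269,173,8)
d=robot.get_image('wrist');cv2.imwrite('pics/w2.png',d['color'][:,:,::-1]);P=pts(d)
def circ(x,y,r,z0,z1):
    m=(P[...,2]>z0)&(P[...,2]<z1)&(np.hypot(P[...,0]-x,P[...,1]-y)<r)&(d['depth']>0)
    Q=P[m];print(len(Q),cv2.minEnclosingCircle(Q[:,:2].astype(np.float32)) if len(Q) else 0, Q[:,2].max() if len(Q) else 0)
circ(447,269,55,68,80);s=robot.state()['ee_pos'];circ(s[0],s[1],36,s[2]+10,s[2]+28);circ(577,188,30,68,80)
E
```

```text
t 5.15 pos [442.7  63.1 173.8] F [ 0.   0.2 -1.5] grip 64.98175428248942 w 0.69
tool d [ 43.1 201.3   0.8] per row m [0.0054 0.0252 0.0001]
2545 ((445.1286315917969, 271.7025451660156), 42.68919372558594) 77.1257502617124
5667 ((438.9690246582031, 63.90422439575195), 35.10445022583008) 201.08205987300434
98 ((566.1470947265625, 193.06088256835938), 17.393150329589844) 76.47893461184148
```

Request:
{"fn": "carry_out", "kwargs": {"rows": [[0.006,0.027,0,0,0,0],[0.006,0.027,0,0,0,0],[0.006,0.027,0,0,0,0],[0.006,0.027,0,0,0,0],[0.006,0.027,0,0,0,0],[0.006,0.027,0,0,0,0],[0.006,0.027,0,0,0,0],[0.004,0.015,0,0,0,0]]}}

```text
t: 6.2
ee_pos: [443.7, 273.0, 172.2]
tool_rot: [[-0.973, 0.229, -0.002], [0.229, 0.973, -0.001], [0.001, -0.001, -1.0]]
ft_force: [0.0, -0.1, -1.2]
width: 0.693
gripper_force: 65.2
```

Request:
{"fn": "carry_out", "kwargs": {"rows": [[0,0,0,0,0,0],[0,0,0,0,0,0],[0,0,0.01,0,0,0],[0,0,0.01,0,0,0],[0,0,0,0,0,0],[0,0,0,0,0,0],[0,0,0,0,0,0],[0,0,0,0,0,0]]}}

```text
t: 7.2
ee_pos: [444.7, 272.3, 153.6]
tool_rot: [[-0.973, 0.23, 0.001], [0.23, 0.973, 0.0], [-0.001, 0.0, -1.0]]
ft_force: [0.9, -0.1, -1.6]
width: 0.693
gripper_force: 65.1
```

```bash
python3 - <<'E'
from h import *
from station import robot
go(445,272,80,8)
d=robot.get_image('wrist');cv2.imwrite('pics/w3.png',d['color'][:,:,::-1])
E
```

```text
t 7.2 pos [444.7 272.3 153.6] F [ 0.9 -0.1 -1.6] grip 65.12599202804267 w 0.693
tool d [-0.3 -0.3 73.6] per row m [-0.     -0.      0.0092]
```

View pics/w3.png

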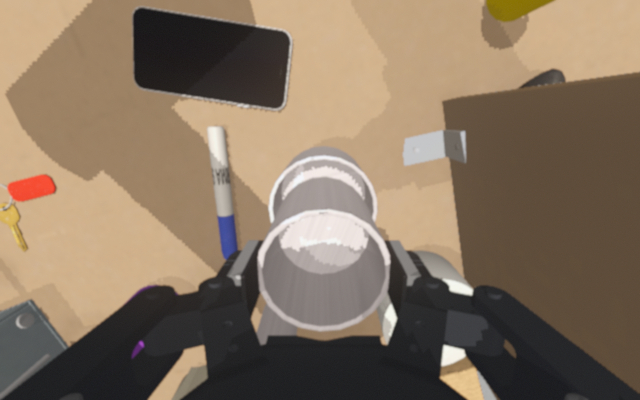

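The held medium cup at (323,268) lines up laterally with the large rim at (323,205), so I'll lower it.

Request:
{"fn": "carry_out", "kwargs": {"rows": [[0,0,0.014,0,0,0],[0,0,0.014,0,0,0],[0,0,0.014,0,0,0],[0,0,0.012,0,0,0],[0,0,0.01,0,0,0],[0,0,0.006,0,0,0],[0,0,0.003,0,0,0],[0,0,0,0,0,0]]}}

```text
t: 8.25
ee_pos: [444.6, 272.3, 80.4]
tool_rot: [[-0.973, 0.23, 0.0], [0.23, 0.973, 0.0], [-0.0, 0.0, -1.0]]
ft_force: [0.5, -0.9, -1.7]
width: 0.695
gripper_force: 65.2
```

Request:
{"fn": "carry_out", "kwargs": {"rows": [[0,0,0.001,0,0,0],[0,0,0,0,0,0],[0,0,0,0,0,0],[0,0,0,0,0,0],[0,0,0,0,0,0],[0,0,-0.02,0,0,0],[0,0,-0.03,0,0,0],[0,0,-0.04,0,0,0]], "claw": 0}}

```text
t: 9.25
ee_pos: [443.6, 271.8, 169.4]
tool_rot: [[-0.973, 0.23, -0.002], [0.23, 0.973, -0.001], [0.002, -0.001, -1.0]]
ft_force: [0.9, -0.4, 0.7]
width: 1.0
gripper_force: 0.0
```

```bash
python3 - <<'E'
from h import *
go(575,191,170,8)
E
```

```text
t 9.25 pos [443.6 271.8 169.4] F [ 0.9 -0.4  0.7] grip 0.0 w 1.0
tool d [-146.5  -48.5   -0.8] per row m [-0.0183 -0.0061 -0.0001]
```

Request:
{"fn": "carry_out", "kwargs": {"rows": [[-0.024,-0.008,0,0,0,0],[-0.024,-0.008,0,0,0,0],[-0.024,-0.008,0,0,0,0],[-0.024,-0.008,0,0,0,0],[-0.024,-0.008,0,0,0,0],[-0.024,-0.008,0,0,0,0],[0,0,0,0,0,0],[0,0,0,0,0,0]]}}

```text
t: 10.25
ee_pos: [572.8, 192.7, 169.1]
tool_rot: [[-0.973, 0.23, -0.001], [0.23, 0.973, 0.0], [0.001, 0.0, -1.0]]
ft_force: [-0.7, -0.1, -0.1]
width: 1.0
gripper_force: 0.0
```

```bash
python3 - <<'E'
from h import *
from station import robot
d=robot.get_image('wrist');P=pts(d)
def circ(x,y,r,z0,z1):
    m=(P[...,2]>z0)&(P[...,2]<z1)&(np.hypot(P[...,0]-x,P[...,1]-y)<r)&(d['depth']>0)
    Q=P[m];c=cv2.minEnclosingCircle(Q[:,:2].astype(np.float32));print(len(Q),c);return c[0]
circ(447,269,36,92,108);circ(447,269,55,70,80)
c=circ(575,190,27,68,80);go(*c,53)
E
```

```text
967 ((450.0684814453125, 270.75006103515625), 30.209857940673828)
1363 ((446.35894775390625, 271.8316650390625), 41.98690414428711)
657 ((576.2554321289062, 191.9546356201172), 20.4598331451416)
t 10.3 pos [572.6 192.9 169.2] F [-0.1 -0.7 -0.2] grip 0.0 w 1.003
tool d [-3.900e+00 -1.000e-01  1.162e+02] per row m [-0.0005 -0.      0.0145]
```

Request:
{"fn": "carry_out", "kwargs": {"rows": [[-0.004,0,0.016,0,0,0],[0,0,0.018,0,0,0],[0,0,0.018,0,0,0],[0,0,0.018,0,0,0],[0,0,0.018,0,0,0],[0,0,0.018,0,0,0],[0,0,0.007,0,0,0],[0,0,0,0,0,0]]}}

```text
t: 11.3
ee_pos: [576.6, 191.6, 55.5]
tool_rot: [[-0.973, 0.229, -0.002], [0.229, 0.973, -0.0], [0.001, -0.001, -1.0]]
ft_force: [0.5, 0.0, 0.5]
width: 1.0
gripper_force: 0.0
```

Request:
{"fn": "carry_out", "kwargs": {"rows": [[0,0,0,0,0,0],[0,0,0,0,0,0],[0,0,0,0,0,0],[0,0,0,0,0,0],[0,0,0,0,0,0],[0,0,0,0,0,0],[0,0,0,0,0,0],[0,0,0,0,0,0]], "claw": 255}}

```text
t: 12.3
ee_pos: [578.5, 191.6, 57.4]
tool_rot: [[-0.973, 0.23, 0.002], [0.23, 0.973, 0.0], [-0.002, 0.001, -1.0]]
ft_force: [0.1, -0.4, 6.4]
width: 0.45
gripper_force: 60.9
```

Request:
{"fn": "carry_out", "kwargs": {"rows": [[0,0,-0.01,0,0,0],[0,0,-0.02,0,0,0],[0,0,-0.025,0,0,0],[0,0,-0.025,0,0,0],[0,0,-0.025,0,0,0],[0,0,-0.025,0,0,0],[0,0,-0.01,0,0,0],[0,0,0,0,0,0]]}}

```text
t: 13.3
ee_pos: [577.7, 191.6, 196.6]
tool_rot: [[-0.973, 0.23, 0.001], [0.23, 0.973, 0.0], [-0.001, 0.0, -1.0]]
ft_force: [0.4, 0.0, -1.3]
width: 0.449
gripper_force: 60.4
```

```bash
python3 - <<'E'
from h import *
go(447,271.5,198,8)
E
```

```text
t 13.3 pos [577.7 191.6 196.6] F [ 0.4  0.  -1.3] grip 60.38807228207588 w 0.449
tool d [145.5  47.8  -1.5] per row m [ 0.0182  0.006  -0.0002]
```

Request:
{"fn": "carry_out", "kwargs": {"rows": [[0.024,0.008,0,0,0,0],[0.024,0.008,0,0,0,0],[0.024,0.008,0,0,0,0],[0.024,0.008,0,0,0,0],[0.024,0.008,0,0,0,0],[0.024,0.008,0,0,0,0],[0,0,0,0,0,0],[0,0,0,0,0,0]]}}

```text
t: 14.3
ee_pos: [448.4, 271.2, 196.0]
tool_rot: [[-0.973, 0.23, 0.0], [0.23, 0.973, -0.0], [-0.0, -0.0, -1.0]]
ft_force: [0.2, -0.4, -1.5]
width: 0.449
gripper_force: 60.4
```

```bash
python3 - <<'E'
from h import *
from station import robot
go(449,271.5,105,8)
d=robot.get_image('wrist');cv2.imwrite('pics/w4.png',d['color'][:,:,::-1]);P=pts(d)
s=robot.state()['ee_pos']
for x,y,r,z0,z1 in[(447,270,36,94,106),(447,270,50,70,80),(s[0],s[1],21.5,s[2]+12,s[2]+24)]:
    m=(P[...,2]>z0)&(P[...,2]<z1)&(np.hypot(P[...,0]-x,P[...,1]-y)<r)&(d['depth']>0)
    Q=P[m];print(len(Q),cv2.minEnclosingCircle(Q[:,:2].astype(np.float32)),Q[:,:2].min(0).round(1),Q[:,:2].max(0).round(1))
E
```

```text
t 14.3 pos [448.4 271.2 196. ] F [ 0.2 -0.4 -1.5] grip 60.37331664003432 w 0.449
tool d [-0.5  0.5 91. ] per row m [-0.0001  0.0001  0.0114]
619 ((444.6937561035156, 272.4029846191406), 30.901548385620117) [414.  241.9] [466.4 303.3]
926 ((445.4618835449219, 271.905029296875), 41.86874008178711) [403.7 230.4] [479.5 313.4]
1981 ((448.54266357421875, 271.26629638671875), 21.466129302978516) [427.3 250.5] [467.1 292.3]
```

View pics/w4.png

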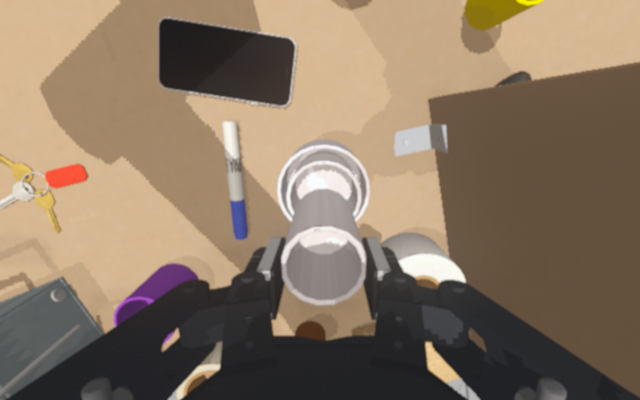

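The medium is nested concentric in the large cup at (323,190), and the small one at (323,265) is laterally aligned. I'll lower it with a 3 mm shift.

Request:
{"fn": "carry_out", "kwargs": {"rows": [[0.003,0,0.014,0,0,0],[0,0,0.016,0,0,0],[0,0,0.016,0,0,0],[0,0,0.014,0,0,0],[0,0,0.014,0,0,0],[0,0,0.009,0,0,0],[0,0,0.004,0,0,0],[0,0,0,0,0,0]]}}

```text
t: 15.35
ee_pos: [445.4, 272.0, 109.3]
tool_rot: [[-0.973, 0.23, 0.0], [0.23, 0.973, 0.0], [-0.0, 0.0, -1.0]]
ft_force: [-0.2, 1.0, -1.0]
width: 0.449
gripper_force: 60.4
```

Request:
{"fn": "carry_out", "kwargs": {"rows": [[0,0,0.0015,0,0,0],[0,0,0,0,0,0],[0,0,0,0,0,0],[0,0,0,0,0,0],[0,0,0,0,0,0],[0,0,-0.02,0,0,0],[0,0,-0.04,0,0,0],[0,0,-0.04,0,0,0]], "claw": 0}}

```text
t: 16.35
ee_pos: [445.0, 271.8, 208.6]
tool_rot: [[-0.973, 0.23, -0.001], [0.23, 0.973, -0.0], [0.001, -0.0, -1.0]]
ft_force: [0.7, 1.0, 0.8]
width: 1.001
gripper_force: 0.0
```

```bash
python3 - <<'E'
from h import *
from station import robot
go(462,-176,205,12);print(np.round(robot.state()['joints'],1))
d=robot.get_image('wrist');cv2.imwrite('pics/w5.png',d['color'][:,:,::-1]);P=pts(d)
for x,y,r,z0,z1 in[(445,272,26,117,132),(445,272,36,94,108),(445,272,50,70,80)]:
    m=(P[...,2]>z0)&(P[...,2]<z1)&(np.hypot(P[...,0]-x,P[...,1]-y)<r)&(d['depth']>0)
    Q=P[m];print(len(Q),cv2.minEnclosingCircle(Q[:,:2].astype(np.float32)))
E
```

```text
t 16.35 pos [445.  271.8 208.6] F [0.7 1.  0.8] grip 0.0 w 1.001
tool d [-119.4 -431.9    3.7] per row m [-0.01   -0.036   0.0003]
[24.4 15.9 -6.9 67.3  0.  37.7]
761 ((443.84136962890625, 272.5782470703125), 20.283254623413086)
1140 ((444.7802734375, 272.5265808105469), 30.95804786682129)
1795 ((445.6060485839844, 272.0121765136719), 41.8896484375)
```

Request:
{"fn": "carry_out", "kwargs": {"rows": [[-0.01,-0.036,0,0,0,0],[-0.01,-0.036,0,0,0,0],[-0.01,-0.036,0,0,0,0],[-0.01,-0.036,0,0,0,0],[-0.01,-0.036,0,0,0,0],[-0.01,-0.036,0,0,0,0],[-0.01,-0.036,0,0,0,0],[-0.01,-0.036,0,0,0,0]]}}

```text
t: 17.4
ee_pos: [457.0, -27.9, 207.8]
tool_rot: [[-0.973, 0.23, 0.0], [0.23, 0.973, 0.0], [-0.0, 0.0, -1.0]]
ft_force: [0.6, 0.7, -0.3]
width: 1.001
gripper_force: 0.0
```

Request:
{"fn": "carry_out", "kwargs": {"rows": [[-0.01,-0.036,0,0,0,0],[-0.01,-0.036,0,0,0,0],[-0.01,-0.036,0,0,0,0],[-0.01,-0.036,0,0,0,0],[0,0,0,0,0,0.171],[0,0,0,0,0,0.171],[0,0,0,0,0,0.171],[0,0,0,0,0,0.171]]}}

```text
t: 18.4
ee_pos: [462.9, -176.1, 207.6]
tool_rot: [[-0.605, 0.797, -0.0], [0.797, 0.605, 0.0], [0.0, 0.0, -1.0]]
ft_force: [0.2, 0.6, -0.2]
width: 0.998
gripper_force: 0.0
```

Request:
{"fn": "carry_out", "kwargs": {"rows": [[0,0,0,0,0,0.171],[0,0,0,0,0,0.171],[0,0,0,0,0,0.171],[0,0,0,0,0,0],[0,0,0,0,0,0],[0,0,0,0,0,0],[0,0,0,0,0,0],[0,0,0,0,0,0]]}}

```text
t: 19.4
ee_pos: [462.9, -176.0, 207.8]
tool_rot: [[-0.142, 0.99, 0.0], [0.99, 0.142, 0.0], [0.0, 0.0, -1.0]]
ft_force: [-0.6, -0.0, -0.0]
width: 1.002
gripper_force: 0.0
```

```bash
python3 - <<'E'
from h import *
from station import robot
go(462,-176,97,8)
d=robot.get_image('wrist');cv2.imwrite('pics/w6.png',d['color'][:,:,::-1]);np.savez('pics/w6.npz',**d);P=pts(d)
m=(P[...,2]>105)&(P[...,2]<130)&(P[...,0]<505)&(P[...,0]>400)&(P[...,1]<-100)&(P[...,1]>-260)&(d['depth']>0)
Q=P[m];print(len(Q),Q.mean(0),Q.min(0),Q.max(0))
a=np.radians(8.2);c=Q[:,:2]-[462,-176];u=c@[np.cos(a),np.sin(a)];v=c@[-np.sin(a),np.cos(a)]
k=abs(v)<35;print('bar across',np.percentile(u[k],[0,25,50,75,100]),'z',np.percentile(Q[k,2],[5,50,95]),'slope',np.polyfit(v[k],u[k],1))
E
```

```text
t 19.4 pos [ 462.9 -176.   207.8] F [-0.6 -0.  -0. ] grip 0.0 w 1.002
tool d [  0.2  -0.9 110.8] per row m [ 0.     -0.0001  0.0138]
3824 [ 475.65355322 -155.23736256  121.64076091] [ 446.64970903 -232.74401143  115.27221525] [ 504.99390007 -100.02397876  125.59008425]
bar across [-6.66827263 -2.85115249  0.34410401  2.80742104 47.88985718] z [118.98381199 121.84668713 123.39527323] slope [0.32240763 5.86572207]
```

View pics/w6.png

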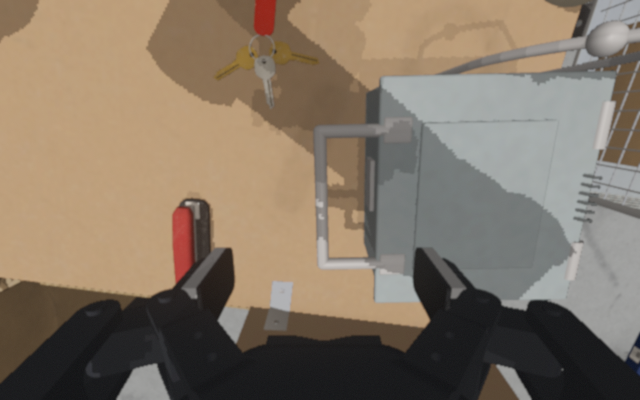

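The bar handle is the vertical line at x≈322 (rows 130 to 265), centred between the fingers. The lid edge is at x≈378, so I'll partly close the fingers before descending.

Request:
{"fn": "carry_out", "kwargs": {"rows": [[0,0,0,0,0,0],[0,0,0,0,0,0],[0,0,0.01,0,0,0],[0,0,0.01,0,0,0],[0,0,0.01,0,0,0],[0,0,0.005,0,0,0],[0,0,0,0,0,0],[0,0,0,0,0,0]], "claw": 175}}

```text
t: 20.45
ee_pos: [463.1, -176.1, 173.0]
tool_rot: [[-0.142, 0.99, 0.0], [0.99, 0.142, -0.0], [-0.0, 0.0, -1.0]]
ft_force: [-0.2, -0.4, 1.0]
width: 0.315
gripper_force: 0.0
```

Request:
{"fn": "carry_out", "kwargs": {"rows": [[0,0,0.012,0,0,0],[0,0,0.012,0,0,0],[0,0,0.012,0,0,0],[0,0,0.012,0,0,0],[0,0,0.012,0,0,0],[0,0,0.01,0,0,0],[0,0,0.003,0,0,0],[0,0,0,0,0,0]]}}

```text
t: 21.45
ee_pos: [462.9, -176.0, 99.7]
tool_rot: [[-0.141, 0.99, -0.0], [0.99, 0.141, 0.0], [0.0, -0.0, -1.0]]
ft_force: [0.8, 0.3, 0.7]
width: 0.312
gripper_force: 0.0
```

Request:
{"fn": "carry_out", "kwargs": {"rows": [[0,0,0,0,0,0],[0,0,0,0,0,0],[0,0,0,0,0,0],[0,0,0,0,0,0],[0,0,0,0,0,0],[0,0,0,0,0,0],[0,0,0,0,0,0],[0,0,0,0,0,0]], "claw": 255}}

```text
t: 22.45
ee_pos: [461.1, -176.5, 100.1]
tool_rot: [[-0.142, 0.99, -0.003], [0.99, 0.142, -0.002], [-0.001, -0.004, -1.0]]
ft_force: [-5.8, -0.9, 4.7]
width: 0.094
gripper_force: 58.5
```

Request:
{"fn": "carry_out", "kwargs": {"rows": [[0,0.0004,-0.0126,0,0,0],[0,0.0011,-0.0125,0,0,0],[0,0.0019,-0.0125,0,0,0],[0,0.0026,-0.0123,0,0,0],[0,0.0034,-0.0121,0,0,0],[0,0.0041,-0.0119,0,0,0],[0,0.0048,-0.0117,0,0,0],[0,0.0055,-0.0114,0,0,0]]}}

```text
t: 23.45
ee_pos: [483.4, -172.7, 197.1]
tool_rot: [[-0.141, 0.99, -0.006], [0.99, 0.141, -0.001], [0.0, -0.007, -1.0]]
ft_force: [-7.7, -2.3, -0.0]
width: 0.09
gripper_force: 58.7
```

```bash
python3 - <<'E'
from h import *
from station import robot
go(462,-176,97)
d=robot.get_image('side');cv2.imwrite('pics/s1.png',cv2.resize(d['color'][150:350,150:470,::-1],None,fx=2,fy=2))
E
```

```text
t 23.45 pos [ 483.4 -172.7  197.1] F [-7.7 -2.3 -0. ] grip 58.73746454715729 w 0.09
tool d [ -0.2 -21.  100.2] per row m [-0.     -0.0026  0.0125]
```

View pics/s1.png

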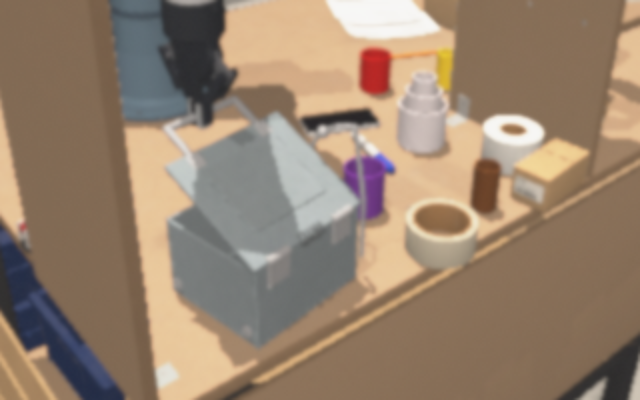

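The lid is held by the handle and lifted about halfway. The nested cups are standing at about (423,110) in the crop. I'll keep raising.

Request:
{"fn": "carry_out", "kwargs": {"rows": [[0,0.0062,-0.011,0,0,0],[0,0.0068,-0.0106,0,0,0],[0,0.0074,-0.0102,0,0,0],[0,0.008,-0.0097,0,0,0],[0,0.0086,-0.0092,0,0,0],[0,0.0091,-0.0087,0,0,0],[0,0.0096,-0.0081,0,0,0],[0,0.0101,-0.0075,0,0,0]]}}

```text
t: 24.5
ee_pos: [548.8, -162.1, 275.1]
tool_rot: [[-0.142, 0.99, -0.003], [0.99, 0.142, 0.001], [0.001, -0.003, -1.0]]
ft_force: [-12.3, 4.8, 17.8]
width: 0.089
gripper_force: 62.1
```

Request:
{"fn": "carry_out", "kwargs": {"rows": [[0,0,0,0,0,0],[0,0,0,0,0,0],[0,0,0,0,0,0],[0,0,0,0,0,0],[0,0,0,0,0,0],[0,0,0,0,0,0],[0,0,0,0,0,0],[0,0,0,0,0,0]]}}

```text
t: 25.5
ee_pos: [550.1, -161.9, 275.8]
tool_rot: [[-0.143, 0.99, 0.001], [0.99, 0.143, 0.001], [0.001, 0.001, -1.0]]
ft_force: [-9.8, 3.7, 16.6]
width: 0.089
gripper_force: 61.9
```

```bash
cat > lid.py <<'E'
from h import *
from station import robot
d=robot.get_image('side');P=pts(d)
a=np.radians(8.2);c=P[...,:2]-[462,-176];u=c@[np.cos(a),np.sin(a)];v=c@[-np.sin(a),np.cos(a)]
m=(u>50)&(u<205)&(abs(v)<70)&(P[...,2]>135)&(P[...,2]<290)&(d['depth']>0)
U=u[m];Z=P[...,2][m]
for _ in range(4):
    A=np.c_[U,Z];mu=A.mean(0);w=np.linalg.svd(A-mu,full_matrices=False)[2]
    r=abs((A-mu)@w[1]);k=r<max(5,np.median(r)*2.5);U,Z=U[k],Z[k]
print(len(U),'theta',abs(np.arctan2(-w[0,1]*np.sign(w[0,0]),abs(w[0,0]))),r.mean())
go(462,-176,97)
E
python3 lid.py
```

```text
3199 theta 0.9559908250328844 1.4989862366261013
t 25.55 pos [ 550.  -161.9  275.8] F [-10.6   4.1  15.8] grip 61.88916563987732 w 0.087
tool d [ -1.5 -89.3 178.7] per row m [-0.0002 -0.0112  0.0223]
```

Request:
{"fn": "carry_out", "kwargs": {"rows": [[0,-0.0101,0.0075,0,0,0],[0,-0.0096,0.0081,0,0,0],[0,-0.0091,0.0087,0,0,0],[0,-0.0086,0.0092,0,0,0],[0,-0.0067,0.0081,0,0,0],[0,-0.0038,0.005,0,0,0],[0,-0.0025,0.0034,0,0,0],[0,0,0,0,0,0]]}}

```text
t: 26.55
ee_pos: [498.9, -170.5, 223.0]
tool_rot: [[-0.141, 0.99, -0.004], [0.99, 0.141, -0.001], [-0.0, -0.004, -1.0]]
ft_force: [-9.8, -1.2, 6.6]
width: 0.087
gripper_force: 62.8
```

Request:
{"fn": "carry_out", "kwargs": {"rows": [[0,0,0,0,0,0],[0,0,0,0,0,0],[0,0,0,0,0,0],[0,0,0,0,0,0],[0,0,0,0,0,0],[0,0,0,0,0,0],[0,0,0,0,0,0],[0,0,0,0,0,0]]}}

```text
t: 27.55
ee_pos: [499.1, -170.5, 223.1]
tool_rot: [[-0.141, 0.99, -0.004], [0.99, 0.141, -0.001], [-0.0, -0.004, -1.0]]
ft_force: [-9.8, -0.3, 6.0]
width: 0.094
gripper_force: 62.8
```

```bash
python3 lid.py
```

```text
2491 theta 0.6194384678336732 1.2947876376940943
t 27.6 pos [ 499.1 -170.4  223.2] F [-11.6  -1.4   6. ] grip 62.787959575653076 w 0.088
tool d [ -0.2 -37.  126.3] per row m [-0.     -0.0046  0.0158]
```

The lid is at 0.62 rad, held and still, so I'll hand the job in.

```bash
python3 -c "
from station import robot
print(robot.finish_job())"
```

```text
the job is handed in; nothing more can be done
None
```

The job is handed in: the cups are nested small in medium in large, and I raised the lid to about 0.96 rad, then eased it back and am holding it still by the handle at about 0.62 rad; the hand-in gave no verdict.

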